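Put the formed bracket away and shut the kit drawer

ROBOT

A 6-joint arm with a two-finger parallel gripper is mounted at the origin on the work surface. World frame = base frame: x ahead of the robot, y to its left, z up, the work surface at z = 0. Lengths are in mm, angles in rad, forces in N, time in s.
With the tool pointing down it reaches from about 275 to 1000 mm from the base axis. Payload 8.4 kg.
Tool frame: the origin (TCP) lies between the finger pads; the fingertips stand r.nose_length ahead of it and the grasp point (between the pads) lies 8 mm behind it (r.nose_length is the distance from the TCP to the fingertips, in mm); y points along the fingers, x is the direction in which the jaws open and shut, and the axes are right-handed (so a half turn about y gives the same grasp; the last joint's range is limited). The gripper opens to 85 mm and grips with 20 to 120 N. Pads are 22 mm wide; open, the fingers measure 114 mm over their backs; the gripper's body (76 mm by 85 mm) begins 54 mm behind the grasp point. The pads swing forward as they close: fully open they stand 13 mm farther back than shut.
Start: joints at [1.203, 0.353, 1.633, -0, 1.155, -0.002], TCP at [223.559, 583.652, 242.281] pointing down, gripper open.
Joint ranges: [-2.63, 2.63], [-0.92, 2.1], [0.06, 2.66], [-1.3, 4.44], [0, 2.69], [-3.02, 3.02]. Speed limits (rad/s): [2.22, 2.22, 2.79, 3.14, 3.14, 3.14].

INTERFACE

Orientations are given as [roll, pitch, yaw] about the fixed x, y, z axes, in that order (R = Rz(yaw) Ry(pitch) Rx(roll)).
In Python, from rig import r, cams, order gives the robot as it stands. The module is installed in compiled form; this text tells all that it offers.
- The arm moves only by the shell command python3 -m crank 'ROWS' [FORCE]. ROWS is JSON, a list of rows, each a list of 7 numbers: the turn, a rotation vector about the tool's x, y, z in degrees, then the shift along the tool's x, y, z in cm, then the opening, from -1 (shut) to 1 (fully open). A call has exactly 10 rows; each row shifts and turns the pose as measured when the row begins, along the tool's axes as they then stand; what a row does not reach is not made up. A row lasts 1/12 s, in which the tool goes at most 41.7 mm and 7.16 degrees, less where a joint would pass 70% of its speed; a pose out of reach is approached as far as the arm can. A call with a gripper value outside its range is refused whole. The fingers move at their own pace and stop on an object; FORCE is the grip in N (left out, the last holds). Time passes only in rows, so rows that do not move let the fingers close, or fill a call up. It gives the time, the measured TCP pose, the force and the opening at its end, in the units of the state.
- r.sense(): the state, without advancing time (a new reading comes with each control period).
- cams.grab_frame(name): name is "side" or "top"; returns the picture (400x640x3 uint8, blue, green, red); there is no depth.
- cams.camera_info(name): a dict with "intrinsics" (3x3 intrinsics, pixels), "view" (4x4, takes a point from world to camera coordinates). Camera axes: x right, y up, looking along -z (the intrinsics and any distortion apply to the point x, -y, -z); pixel columns grow to the right and rows downward; lengths in mm; the calibration is good to about 2 mm. A picture is of the moment at which its call begins. camera_info takes no time and is no camera call.
- order.sign_off(): hands the job in, once; it reports no verdict.
The state is a dict: "clock": time; "qpos": joint angles; "qvel": joint speeds; "joint_efforts": joint torques, N m; "eef_pos": TCP position; "tcp_rot": TCP orientation; "contact_force": force on the tool from outside, world axes, zero at the start; "wrist_torque": the same for the moment, N m; "opening": opening from 0.0 (shut) to 1.0 (fully open).
Only numpy, scipy, OpenCV 4.12 (cv2) and the standard library are available. Lean on these libraries where they do the work, as an engineer would, in place of code of your own. Each camera call takes 0.05 s, during which the arm holds its last target.

TASK

Lift the freshly formed bracket out of the open die and lay it flat, crown up, on the floor of the open kit drawer, in the same compartment as the identical bracket already there and running the same way as it, leaving the lens cell alone in the other compartment. Then push the drawer fully home, without slamming it, until it seats at its catch, and leave everything else on the bench where it is.

Things in the scene. Friction and masses are not known exactly. Their poses are not given: they have to be found in the camera images.
- bracket: The freshly formed part, in the cavity of the die, crown up: hat-section pressed aluminium bracket, 44 long (x) x 40 wide (y) x 26 high; crown 20 wide all along its middle, with a 10 wide, 3 thick flange on each side. Origin at the centre of its underside, z up through the crown, x along the crown. About 60 g. Grip it across the crown.
- twin: The identical bracket already in the kit drawer, in either compartment, near its front or its rear: hat-section pressed aluminium bracket, 44 long (x) x 40 wide (y) x 26 high; crown 20 wide all along its middle, with a 10 wide, 3 thick flange on each side. Origin at the centre of its underside, z up through the crown, x along the crown. About 60 g.
- lens_cell: Black round lens cell with a glass top, 48 in diameter, 20 high, in the other compartment. Origin at the centre of its underside.
- die: Lower half of the forming die, dark steel block fixed to the bench, 100 (x) x 90 (y) x 35 high, with a cavity 47 x 43 x 6 deep in its top centre, where the bracket sits (its underside 29 above the bench, x along the die's x). Two 10 diameter guide pins stand 25 above its top at (-41, +36) and (+41, -36). Origin at the centre of its underside.
- punch_block: Upper half of the die, parked upside down and fixed; same 100 x 90 plan, 30 high, its steel punch rising to 50 and two guide bushes to 36. It holds no part. It and the die may swap places. Origin at the centre of its underside.
- cabinet: Low plywood kit cabinet fixed on the bench, 210 deep (x) x 290 wide (y) x 105 high, its front facing -x; the kit drawer is the upper one (the lower front, with a small knob, is fixed). Origin at the centre of its underside.
- kit_drawer (a joint): Opening of the kit drawer in m: 0 fully home, 0.172 fully out; it grows towards the cabinet's -x. A spring catch resists over the last 12 mm (about 5 N) and from 5 mm on pulls the drawer home.
- drawer_floor (a point): Centre of the drawer's inner floor, 56 above the bench; moves with the drawer, axes as the cabinet's. Inside 180 (x) by 250 (y), walls 35 high; a 5 thick divider at y = 0 makes two compartments 122 wide (centres y = +64, -64). The cabinet roof is 37 above the floor; its front edge is at x = -0.095 m + joint value.
- drawer_handle (a point): Middle of the drawer's steel bar handle, 78 above the bench, 100 long along y, about 10 thick, 35 in front of the drawer's front face (whose upper edge is 92 above the bench).
- dropper: Amber dropper bottle, 32 diameter, 85 high, right of the cabinet. Bystander, loose, standing on the bench. Origin at the centre of its underside.
- lens: Black camera lens standing upright, 66 diameter, 52 high, left of the drawer. Bystander, loose, standing on the bench. Origin at the centre of its underside.
- loupe: Small black eye loupe, 38 diameter, 42 high, in front of the drawer's right half. Bystander, loose, standing on the bench. Origin at the centre of its underside.
- jar: Small glass jar with steel cap, 44 diameter, 55 high, standing on the cabinet's roof. Bystander, loose. Origin at the centre of its underside.
- screwdriver: Screwdriver, 170 long, lying between the die and the drawer. Bystander, loose; its x axis runs along it towards the tip.
- blower: Black rubber bulb blower, 58 diameter, 120 high. Bystander, loose, standing on the bench. Origin at the centre of its underside.
- spray: White spray bottle, 36 diameter, 140 high. Bystander, loose, standing on the bench. Origin at the centre of its underside.
There are look-alikes about, which are no part of the job. Leave any orange look-alike of the bracket alone.

How it is judged:
By the outcome, as a careful person would: the job done as asked, in the order asked, and still so for the second after the job is handed in, with the robot touching nothing.
It also fails if it takes over 53 s, if anything falls off the work surface, if the arm or the gripper's body presses on something with over 40 N, if the wrist force passes 120 N, or if a joint passes its speed limit or range.

## Working session

There is one attempt and no reset: what is moved stays moved. The work goes in short steps, Python scripts to look and compute and a shell command to move; the robot and the scene stay as the last step left them, time stands still between calls to the robot, and variables do not carry over. Pictures are saved under pics/ and viewed, and the job is handed in when it is done.

```bash
mkdir -p pics; python3 - <<'E'
from rig import r,cams,order
import cv2,numpy as np
for n in ("side","top"):
    cv2.imwrite(f"pics/{n}0.png",cams.grab_frame(n)); i=cams.camera_info(n); print(n,i["intrinsics"],np.round(i["view"],4).tolist(),[k for k in i])
print(r.nose_length); print(r.sense())
E
```

```text
side [[464.16608781   0.         310.96880069]
 [  0.         464.16608781 205.81683519]
 [  0.           0.           1.        ]] [[0.9225, -0.3859, -0.0114, -499.5528], [0.2714, 0.6274, 0.7299, -221.7551], [-0.2745, -0.6764, 0.6835, -1237.6966], [0.0, 0.0, 0.0, 1.0]] ['intrinsics', 'view']
top [[431.92520642   0.         325.35224264]
 [  0.         431.92520642 194.9707824 ]
 [  0.           0.           1.        ]] [[0.0, -0.9998, -0.0212, -0.2727], [0.9947, -0.0021, 0.1025, -551.8219], [-0.1026, -0.0211, 0.9945, -1389.9525], [0.0, 0.0, 0.0, 1.0]] ['intrinsics', 'view']
11.0
{'clock': 0.1, 'qpos': array([ 1.20258435e+00,  3.53586120e-01,  1.63405684e+00, -3.87913203e-06,
        1.15515468e+00, -2.39059430e-03]), 'qvel': array([-8.77971973e-05, -1.20333665e-03, -1.75137420e-03, -7.47050918e-05,
        7.63018720e-04, -1.39485009e-03]), 'joint_efforts': array([ 3.50988648e-04, -6.06353045e+01, -3.42823434e+01,  5.51314702e-05,
        4.04026592e-03, -3.11231395e-05]), 'eef_pos': array([223.42535001, 583.27484637, 241.63346045]), 'tcp_rot': array([-1.57079699e+00,  1.20499298e-03,  1.20497651e+00]), 'contact_force': array([-0.24184282, -0.38547973, -0.31576988]), 'wrist_torque': array([-0.03137142, -0.02857269,  0.03824531]), 'opening': 0.9999190071687268}
```

View pics/side0.png

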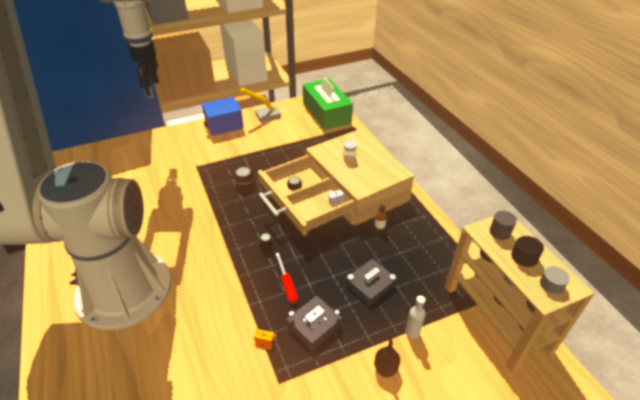

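View pics/top0.png

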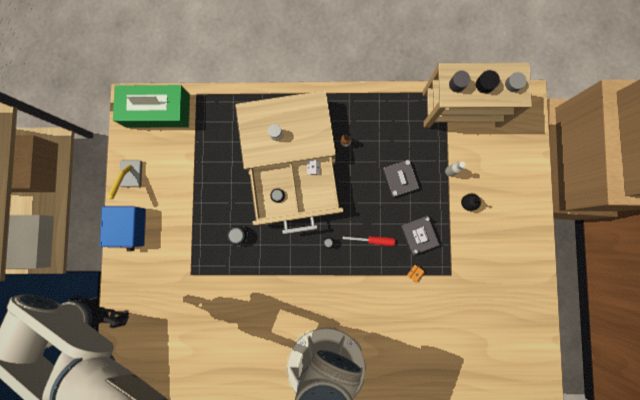

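```bash
python3 - <<'E'
import cv2
t=cv2.imread("pics/top0.png");s=cv2.imread("pics/side0.png")
a=cv2.resize(t[80:250,220:360],None,fx=4,fy=4,interpolation=3)[:600];
cv2.imwrite("pics/c1.png",cv2.resize(t[140:260,225:355],None,fx=5,fy=5,interpolation=3))
cv2.imwrite("pics/c2.png",cv2.resize(t[150:290,370:450],None,fx=4,fy=4,interpolation=3))
cv2.imwrite("pics/c3.png",cv2.resize(s[140:240,250:410],None,fx=5,fy=5,interpolation=3))
cv2.imwrite("pics/c4.png",cv2.resize(s[250:360,240:400],None,fx=5,fy=5,interpolation=3))
E
```

```text
(no output)
```

View pics/c1.png

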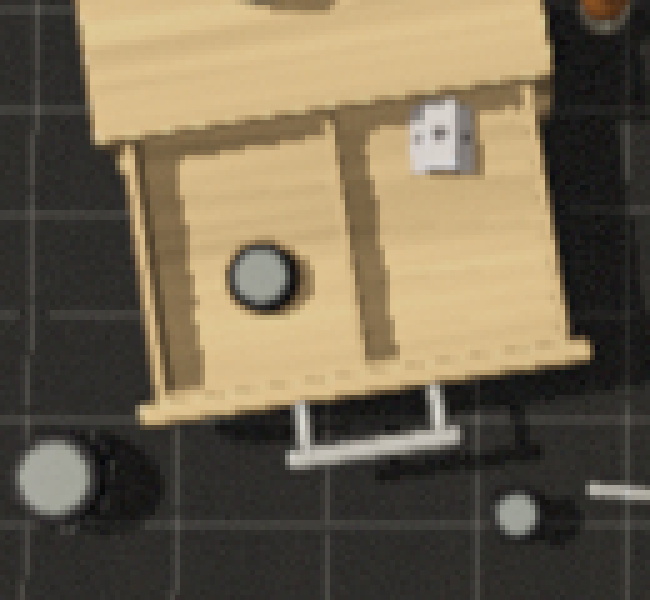

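View pics/c2.png

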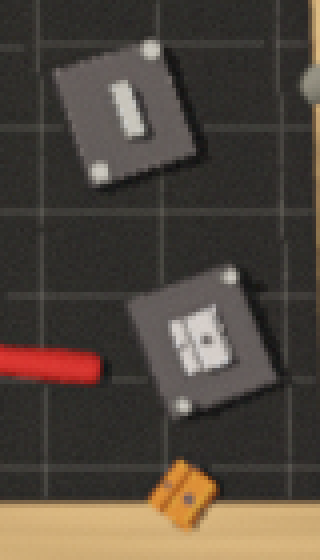

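View pics/c3.png

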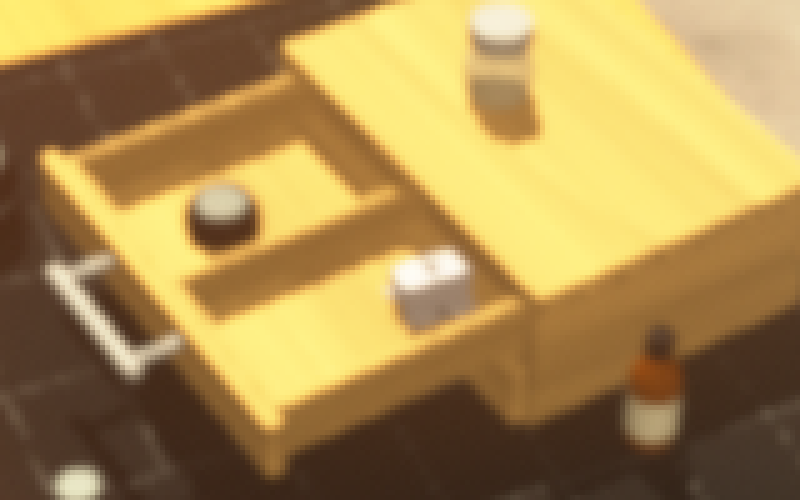

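View pics/c4.png

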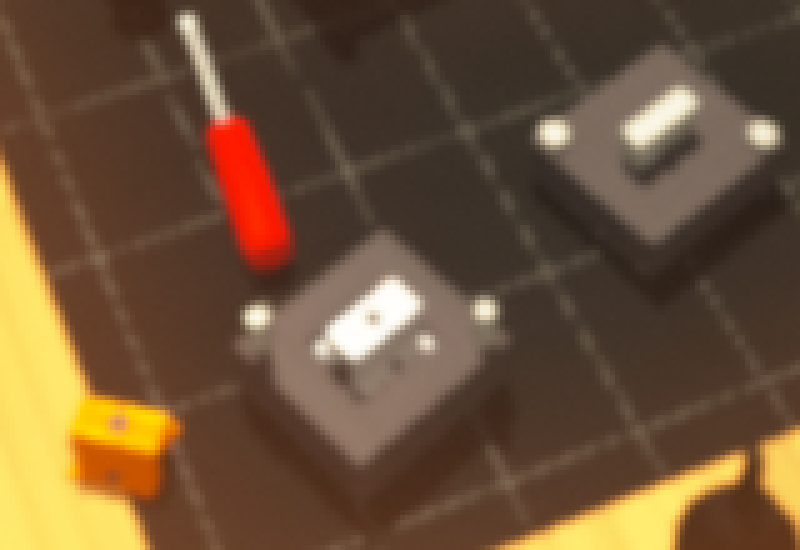

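```bash
cat > h.py <<'E'
import numpy as np,cv2
from rig import r,cams,order
I={n:cams.camera_info(n) for n in("side","top")}
def proj(n,P):
    P=np.atleast_2d(np.array(P,float));V=I[n]["view"];c=P@V[:3,:3].T+V[:3,3]
    c=c*[1,-1,-1];u=c@np.array(I[n]["intrinsics"]).T;return u[:,:2]/u[:,2:]
def ray(n,p):
    V=np.array(I[n]["view"]);R=V[:3,:3];o=-R.T@V[:3,3]
    d=np.linalg.inv(I[n]["intrinsics"])@[p[0],p[1],1];return o,R.T@(d*[1,-1,-1])
def plane(n,p,z):
    o,d=ray(n,p);return (o+d*(z-o[2])/d[2])
def tri(ps,pt):
    A=[];b=[]
    for n,p in(("side",ps),("top",pt)):
        o,d=ray(n,p);d=d/np.linalg.norm(d);M=np.eye(3)-np.outer(d,d);A.append(M);b.append(M@o)
    A=np.vstack(A);b=np.hstack(b);x,res,_,_=np.linalg.lstsq(A,b,rcond=None);return x,float(np.sqrt(np.sum((A@x-b)**2)))
E
python3 - <<'E'
from h import *
for n in I: print(n,np.round(ray(n,(0,0))[0]))
t=cv2.imread("pics/top0.png");s=cv2.imread("pics/side0.png")
cv2.imwrite("pics/d1.png",cv2.resize(t[155:180,300:325],None,fx=24,fy=24,interpolation=0))
cv2.imwrite("pics/d2.png",cv2.resize(t[212:257,398:443],None,fx=13,fy=13,interpolation=0))
cv2.imwrite("pics/d3.png",cv2.resize(s[180:215,320:360],None,fx=16,fy=16,interpolation=0))
cv2.imwrite("pics/d4.png",cv2.resize(s[290:350,282:347],None,fx=10,fy=10,interpolation=0))
E
```

```text
side [ 181. -891. 1002.]
top [ 406.  -31. 1439.]
```

View pics/d1.png

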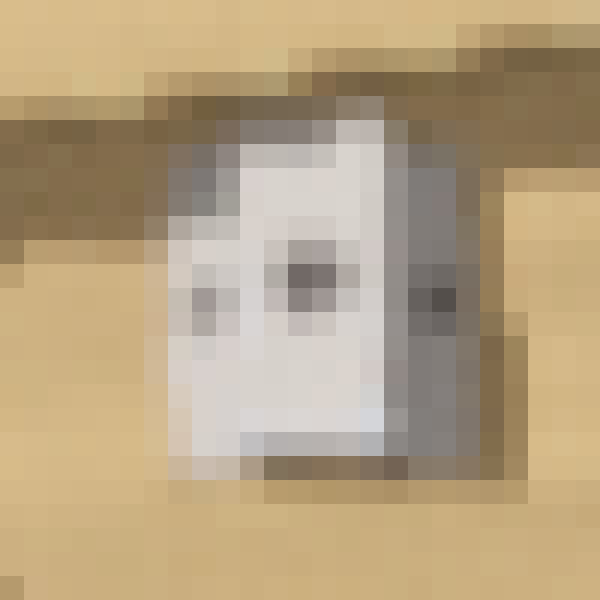

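View pics/d2.png

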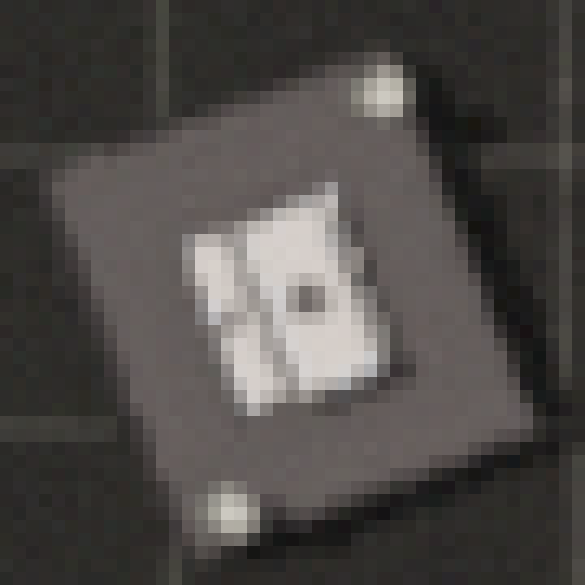

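View pics/d3.png

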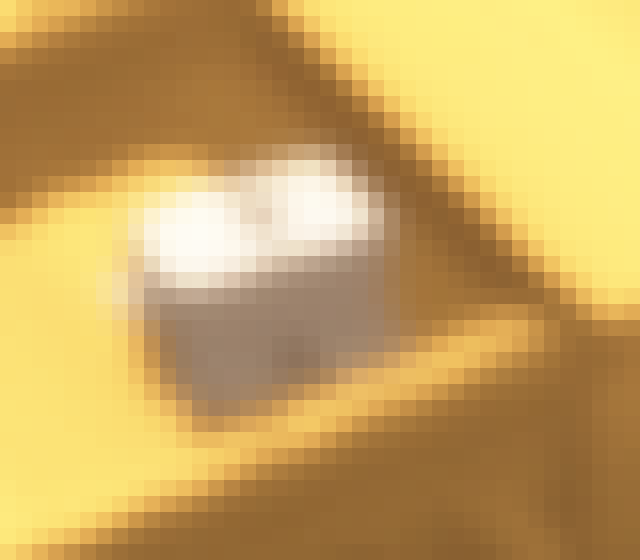

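View pics/d4.png

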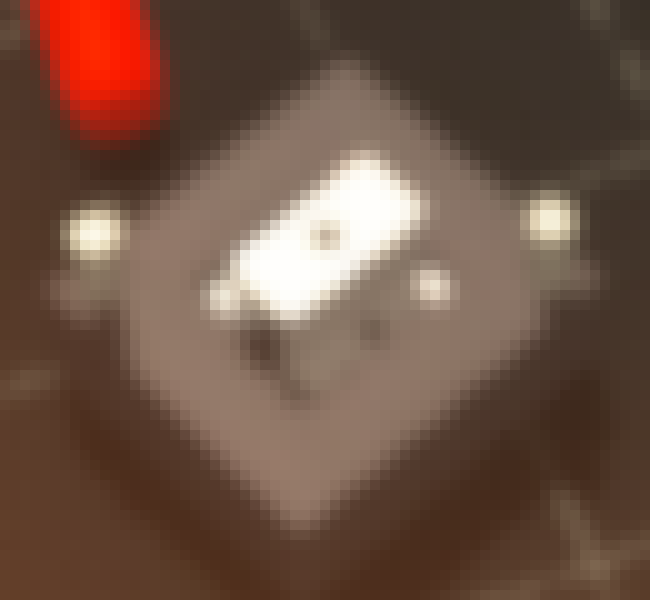

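```bash
python3 - <<'E'
from h import *
t=cv2.imread("pics/top0.png");s=cv2.imread("pics/side0.png")
def cen(im,x0,y0,x1,y1,th):
    g=im[y0:y1,x0:x1].min(axis=2).astype(float);w=np.clip(g-th,0,None)
    yy,xx=np.mgrid[y0:y1,x0:x1];return np.array([(w*xx).sum(),(w*yy).sum()])/w.sum()
pA=cen(t,424,215,432,223,130);pB=cen(t,411,247,420,256,130)
sA=cen(s,333,308,342,316,150);sB=cen(s,287,309,296,318,150)
print(pA,pB,sA,sB)
A,ra=tri(sA,pA);B,rb=tri(sB,pB);print("pins",A,ra,B,rb,np.linalg.norm(A-B),"(109.1)")
d=A-B;print("yaw",np.degrees(np.arctan2(d[1],d[0])-np.arctan2(-72,82)),"mid",(A+B)/2)
A,B=plane("top",pA,60),plane("top",pB,60);d=A-B;print(A,B,np.linalg.norm(d),np.degrees(np.arctan2(d[1],d[0])-np.arctan2(-72,82)),"mid",(A+B)/2)
A,B=plane("side",sA,60),plane("side",sB,60);d=A-B;print(A,B,np.linalg.norm(d),np.degrees(np.arctan2(d[1],d[0])-np.arctan2(-72,82)),"mid",(A+B)/2)
# die block corners from dark grey mask, top view
hole=tri((282+32.3-.5,290+23.3-.5),(398+23.4-.5,212+22.9-.5));print("hole crown",hole)
# twin: crown hole top, side
print("twin crown hole", tri((320+262/16-.5,180+212/16-.5),(300+312/24-.5,155+285/24-.5)))
for nm,p,z in (("L flange hole",(300+205/24-.5,155+305/24-.5),59),("R",(300+435/24-.5,155+298/24-.5),59),("c",(300+312/24-.5,155+287/24-.5),82)): print(nm,plane("top",p,z))
# twin crown front corner bottom-left & others top view at z=82
for nm,p,z in (("fl",(241,432),82),("fr",(385,432),82),("bl",(241,140),82),("br",(385,110),82),("flange out fl",(168,480),59),("fr",(480,478),59),("br",(462,150),59)): print(nm,plane("top",(300+p[0]/24-.5,155+p[1]/24-.5),z))
# twin side box corners
for nm,p,z in (("crown front R?",(205,300),82),("crown right rear",(385,245),82),("foot",(205,420),56)): print(nm,plane("side",(320+p[0]/16-.5,180+p[1]/16-.5),z))
E
```

```text
[427.12990937 218.7734139 ] [415.33447099 250.94539249] [336.4893617  311.52978723] [290.97125567 312.9107413 ]
pins [ 472.07791737 -324.48908629   62.2428418 ] 0.47908067423234113 [ 370.94753825 -285.17848477   61.82092493] 0.6288008029762059 108.50278792431652 (109.1)
yaw 20.04300477084297 mid [ 421.51272781 -304.83378553   62.03188336]
[ 471.86212357 -324.85641759   60.        ] [ 370.4718617  -285.39472412   60.        ] 108.798945098094 20.01842712882263 mid [ 421.16699263 -305.12557085   60.        ]
[ 473.10480804 -323.21841646   60.        ] [ 371.74643068 -284.11697731   60.        ] 108.63905008520857 20.18938702609733 mid [ 422.42561936 -303.66769689   60.        ]
hole crown (array([ 422.37509543, -304.31216348,   58.5134356 ]), 0.11842604014594423)
twin crown hole (array([637.94496837,  38.40150188,  86.60719281]), 1.2676306117102032)
L flange hole [639.11532918  54.53373335  59.        ]
R [639.96027003  23.49920693  59.        ]
c [637.60118918  38.91757583  82.        ]
fl [618.19798748  48.26847436  82.        ]
fr [618.1354093   29.18467398  82.        ]
bl [657.39776099  48.41686818  82.        ]
br [661.36244882  29.28664256  82.        ]
flange out fl [615.28908874  59.42177762  59.        ]
fr [615.427343    17.39515832  59.        ]
br [660.16813296  19.88977863  59.        ]
crown front R? [621.19724572  24.90312086  82.        ]
crown right rear [658.19861239  25.45441982  82.        ]
foot [619.76078356  20.51765921  56.        ]
```

```bash
python3 - <<'E'
from h import *
P=lambda x,y:(225+x/5-.5,140+y/5-.5)
def ln(a,b,z,n="top"):
    A=plane(n,P(*a),z);B=plane(n,P(*b),z);d=B-A;print(np.round(A[:2],1),np.round(B[:2],1),"len",np.linalg.norm(d).round(1),"ang",np.degrees(np.arctan2(d[1],d[0])).round(1));return A,B
print("handle");a,b=ln((290,462),(460,436),78);print((a+b)/2)
print("front outer edge");ln((138,422),(592,352),92)
print("front inner edge");ln((158,405),(567,342),92)
print("left wall top outer");ln((120,150),(157,395),91)
print("right wall outer");ln((542,85),(570,340),91)
print("divider ");ln((333,125),(366,355),91)
print("roof front edge");ln((95,144),(550,77),105)
print("roof sides");ln((95,144),(78,10),105)
# side view
S=lambda x,y:(250+x/5-.5,140+y/5-.5)
for nm,p,z in (("handle L",(57,270),78),("handle R",(130,370),78),("front corner L",(42,150),92),("front corner R",(275,405),92),("roof fl",(283,42),105),("roof fr",(532,300),105)): print(nm,plane("side",S(*p),z))
print("handle tri",tri(S(57,270),P(290,462)),tri(S(130,368),P(460,436)))
for nm,p,z in(("loupe",(519,514),42),("lens",(56,478),52),("lenscell",(264,277),76)):print(nm,plane("top",P(*p),z))
print("jar",plane("top",(275,132),160), "screwdriver tip",plane("top",(343,239),5),"drv end",plane("top",(396,241),15))
E
```

```text
handle
[430.2 133. ] [446.4  25.9] len 108.3 ang -81.4
[438.29127851  79.45623193  78.        ]
front outer edge
[454.9 226.8] [498.3 -57. ] len 287.1 ang -81.3
front inner edge
[465.5 214.4] [504.6 -41.4] len 258.8 ang -81.3
left wall top outer
[627.  241.4] [471.8 215.3] len 157.4 ang -170.5
right wall outer
[667.7 -26.1] [505.9 -43.3] len 162.8 ang -173.9
divider 
[642.6 106.3] [496.7  84.4] len 147.5 ang -171.5
roof front edge
[628.6 254.4] [670.1 -31.2] len 288.6 ang -81.7
roof sides
[628.6 254.4] [714.3 266.9] len 86.6 ang 8.3
handle L [435.26842178 133.38556644  78.        ]
handle R [446.67988051  34.38376754  78.        ]
front corner L [458.30638177 229.75443131  92.        ]
front corner R [507.30435897 -37.99780461  92.        ]
roof fl [633.69397265 258.42235405 105.        ]
roof fr [669.94761685 -29.67510883 105.        ]
handle tri (array([432.47073817, 132.15679805,  79.69153877]), 3.4224217343258228) (array([445.2537522 ,  25.75913495,  87.93448765]), 1.2840983830559258)
loupe [397.41657957 -10.63213279  42.        ]
lens [420.42215107 286.6756576   52.        ]
lenscell [547.46543118 150.99070839  76.        ]
jar [730.4107978  148.97260781 160.        ] screwdriver tip [408.014502   -58.62756167   5.        ] drv end [ 401.50232619 -231.4748129    15.        ]
```

```bash
cat > plan.py <<'E'
import sys
from h import *
from scipy.spatial.transform import Rotation as Ro
def plan(tx,ty,tz,yaw,step=38,rot=7):
    s=r.sense();p=np.array(s["eef_pos"]);R=Ro.from_euler("xyz",s["tcp_rot"])
    T=Ro.from_euler("xyz",[-90,0,yaw],degrees=True);t=np.array([tx,ty,tz])
    print("at",p.round(1),np.degrees(s["tcp_rot"]).round(2),"op",round(s["opening"],3),"F",np.round(s["contact_force"],1),"t",round(s["clock"],2))
    first=True
    for k in range(60):
        dv=t-p;rv=(R.inv()*T).as_rotvec(degrees=True);a=np.linalg.norm(rv);d=np.linalg.norm(dv)
        if d<.15 and a<.1:break
        w=rv*min(1,rot/max(a,1e-9));v=dv*min(1,step/max(d,1e-9))
        print(k,np.round(w,1).tolist(),np.round(R.inv().apply(v)/10,2).tolist());p=p+v;R=R*Ro.from_rotvec(w,degrees=True)
if __name__=="__main__": plan(*map(float,sys.argv[1:]))
E
python3 plan.py 421.5 -304.5 160 -70
```

```text
at [223.4 583.3 241.6] [-9.000e+01  7.000e-02  6.904e+01] op 1.0 F [-0.2 -0.4 -0.3] t 0.1
0 [0.0, 7.0, -0.0] [-3.15, 0.34, -2.09]
1 [0.0, 7.0, -0.0] [-2.88, 0.34, -2.46]
2 [0.0, 7.0, -0.0] [-2.55, 0.34, -2.79]
3 [0.0, 7.0, -0.0] [-2.2, 0.34, -3.08]
4 [0.0, 7.0, -0.0] [-1.8, 0.34, -3.33]
5 [0.0, 7.0, -0.0] [-1.38, 0.34, -3.52]
6 [0.0, 7.0, -0.0] [-0.94, 0.34, -3.66]
7 [0.0, 7.0, -0.0] [-0.49, 0.34, -3.75]
8 [0.0, 7.0, -0.0] [-0.03, 0.34, -3.78]
9 [0.0, 7.0, -0.0] [0.43, 0.34, -3.76]
10 [0.0, 7.0, -0.0] [0.89, 0.34, -3.68]
11 [0.0, 7.0, -0.0] [1.33, 0.34, -3.54]
12 [0.0, 7.0, -0.0] [1.75, 0.34, -3.36]
13 [0.0, 7.0, -0.0] [2.15, 0.34, -3.12]
14 [0.0, 7.0, -0.0] [2.51, 0.34, -2.83]
15 [0.0, 7.0, -0.0] [2.84, 0.34, -2.51]
16 [0.0, 7.0, -0.0] [3.12, 0.34, -2.14]
17 [0.0, 7.0, -0.0] [3.36, 0.34, -1.75]
18 [0.0, 7.0, -0.0] [3.55, 0.34, -1.32]
19 [0.0, 6.0, -0.0] [3.68, 0.34, -0.88]
20 [0.0, 0.0, -0.0] [3.75, 0.34, -0.49]
21 [0.0, 0.0, 0.0] [3.75, 0.34, -0.49]
22 [0.0, 0.0, -0.0] [3.75, 0.34, -0.49]
23 [0.0, 0.0, 0.0] [3.75, 0.34, -0.49]
24 [0.0, 0.0, -0.0] [0.12, 0.01, -0.02]
```

Candidates for the bracket, by top-view pixel:
- Hat section with holed flanges in the die cavity, at (421,235), side (314,313).
- Bare punch on the parked block, at (402,178).
- Twin in the drawer's right rear, at (313,167).
- Orange look-alike, at (416,273).

I choose (421,235). The close crop shows a light crown with a hole, flanges, and two guide pins on the block, at (427,219) and (415,251). The lens cell is at (278,195).

```bash
python3 -m crank '[[0,7,0,-3.0,0,-2.4,1],[0,7,0,-2.6,0,-2.8,1],[0,7,0,-2.2,0,-3.0,1],[0,7,0,-1.8,0,-3.3,1],[0,7,0,-1.4,0,-3.5,1],[0,7,0,-0.9,0,-3.6,1],[0,7,0,-0.5,0,-3.7,1],[0,7,0,0,0,-3.8,1],[0,7,0,0.4,0,-3.8,1],[0,7,0,0.9,0,-3.7,1]]' && python3 plan.py 421.5 -304.5 160 -70
```

```text
clock: 0.93
eef_pos: [342.9, 215.4, 237.7]
tcp_rot: [-1.573, 0.003, -0.041]
contact_force: [2.0, 0.5, 0.2]
opening: 1.0
at [342.9 215.4 237.7] [-90.12   0.15  -2.36] op 1.0 F [2.  0.5 0.2] t 0.93
0 [0.0, 7.0, -0.0] [0.72, 0.56, -3.69]
1 [0.0, 7.0, -0.0] [1.16, 0.56, -3.57]
2 [0.0, 7.0, -0.0] [1.59, 0.56, -3.41]
3 [0.0, 7.0, -0.0] [1.99, 0.56, -3.19]
4 [0.0, 7.0, -0.0] [2.36, 0.56, -2.92]
5 [0.0, 7.0, -0.0] [2.7, 0.56, -2.61]
6 [0.0, 7.0, -0.0] [3.0, 0.56, -2.26]
7 [0.0, 7.0, -0.0] [3.25, 0.56, -1.88]
8 [0.0, 7.0, -0.0] [3.46, 0.56, -1.47]
9 [0.0, 4.6, -0.0] [3.61, 0.56, -1.04]
10 [0.0, 0.0, -0.0] [3.69, 0.56, -0.74]
11 [0.0, 0.0, 0.0] [3.69, 0.56, -0.74]
12 [0.0, 0.0, -0.0] [3.69, 0.56, -0.74]
13 [0.0, 0.0, 0.0] [3.64, 0.55, -0.73]
```

Tracking is good.

```bash
python3 -m crank '[[0,7,0,0.7,0,-3.7,1],[0,7,0,1.2,0,-3.6,1],[0,7,0,1.6,0,-3.4,1],[0,7,0,2.0,0,-3.2,1],[0,7,0,2.4,0,-2.9,1],[0,7,0,2.7,0,-2.6,1],[0,7,0,3.0,0,-2.3,1],[0,7,0,3.2,0,-1.9,1],[0,7,0,3.5,0,-1.5,1],[0,4.6,0,3.6,0,-1.0,0.4]]' && python3 plan.py 421.5 -304.5 150 -70
```

```text
clock: 1.77
eef_pos: [391.9, -176.4, 238.7]
tcp_rot: [-1.571, -0.002, -1.254]
contact_force: [1.3, 0.9, -0.4]
opening: 0.886
at [ 391.9 -176.4  238.7] [-89.98  -0.11 -71.87] op 0.886 F [ 1.3  0.9 -0.4] t 1.77
0 [-0.0, -1.9, 0.1] [3.13, 2.13, -0.28]
1 [0.0, 0.0, -0.0] [3.13, 2.12, -0.38]
2 [0.0, 0.0, -0.0] [3.13, 2.12, -0.38]
3 [0.0, 0.0, -0.0] [3.13, 2.12, -0.38]
4 [0.0, 0.0, -0.0] [0.54, 0.37, -0.07]
```

```bash
ls pics >/dev/null
python3 -m crank '[[0,-1.9,0,3.1,0.4,-0.3,0.4],[0,0,0,3.1,0.8,-0.4,0.4],[0,0,0,3.1,1.5,-0.4,0.4],[0,0,0,2.0,2.0,-0.2,0.4],[0,0,0,1.2,2.0,-0.2,0.4],[0,0,0,0.4,1.0,0,0.4],[0,0,0,0,0.5,0,0.4],[0,0,0,0,0,0,0.4],[0,0,0,0,0,0,0.4],[0,0,0,0,0,0,0.4]]' && python3 - <<'E'
from plan import *
plan(421.5,-304.5,100,-70)
t=cams.grab_frame("top");s=cams.grab_frame("side");cv2.imwrite("pics/t1.png",t);cv2.imwrite("pics/s1.png",s)
a=cv2.resize(t[200:270,380:460],None,fx=5,fy=5,interpolation=3);b=cv2.resize(s[240:350,270:350],None,fx=5,fy=5,interpolation=3)[:550]
c=np.zeros((550,800,3),np.uint8);c[:350,:400]=a;c[:550,400:]=b;cv2.imwrite("pics/x1.png",c)
E
```

```text
clock: 2.6
eef_pos: [420.1, -316.6, 153.9]
tcp_rot: [-1.57, -0.004, -1.235]
contact_force: [-0.3, 0.1, -0.0]
opening: 0.696
at [ 420.1 -316.6  153.9] [-89.93  -0.21 -70.74] op 0.696 F [-0.3  0.1 -0. ] t 2.6
0 [-0.1, -0.7, 0.2] [-0.77, 3.7, 0.36]
1 [0.0, 0.0, 0.0] [-0.34, 1.69, 0.17]
```

View pics/x1.png

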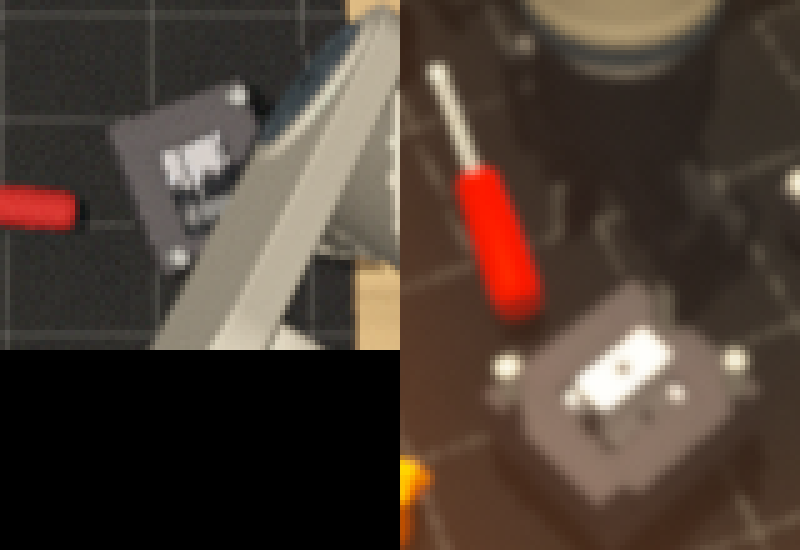

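The gripper hangs above the die. In the side crop the fingers show at about (620,210) and the crown at (625,370). I'll correct xy first, then go down.

```bash
python3 -m crank '[[0,-0.7,0,-0.6,0.5,0.3,0.4],[0,0,0,-0.6,1.5,0.2,0.4],[0,0,0,0,2.0,0,0.4],[0,0,0,0,1.3,0,0.4],[0,0,0,0,0.6,0,0.4],[0,0,0,0,0.2,0,0.4],[0,0,0,0,0,0,0.4],[0,0,0,0,0,0,0.4],[0,0,0,0,0,0,0.4],[0,0,0,0,0,0,0.4]]' && python3 - <<'E'
from plan import *
plan(421.5,-304.5,49.5,-70)
s=cams.grab_frame("side");cv2.imwrite("pics/x2.png",cv2.resize(s[250:350,260:360],None,fx=6,fy=6,interpolation=3))
E
```

```text
clock: 3.53
eef_pos: [425.5, -301.0, 97.0]
tcp_rot: [-1.562, -0.014, -1.214]
contact_force: [-0.5, 0.8, -0.2]
opening: 0.7
at [ 425.5 -301.    97. ] [-89.5   -0.79 -69.58] op 0.7 F [-0.5  0.8 -0.2] t 3.53
0 [-0.5, 0.4, 0.8] [0.1, 3.77, -0.43]
1 [0.0, 0.0, 0.0] [0.04, 0.98, -0.1]
```

View pics/x2.png

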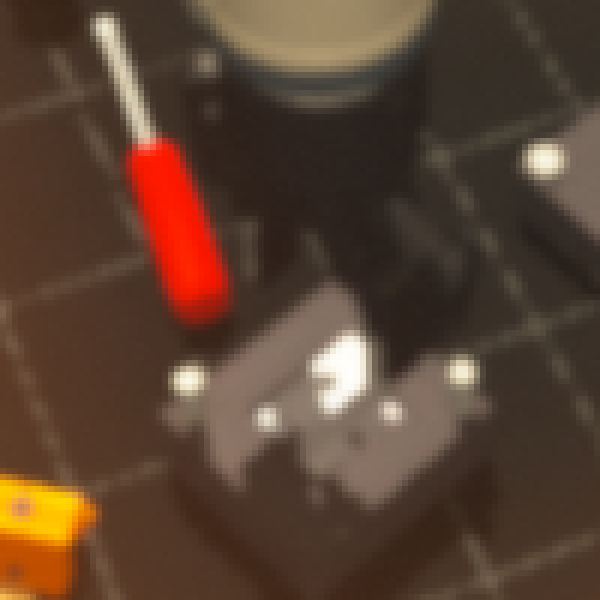

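```bash
python3 -m crank '[[-0.5,0.4,0.8,0.1,0.3,-0.5,0.4],[0,0,0,0,1.0,0,0.4],[0,0,0,0,1.0,0,0.4],[0,0,0,0,0.8,0,0.4],[0,0,0,0,0.4,0,0.4],[0,0,0,0,0.2,0,0.4],[0,0,0,0,0,0,0.4],[0,0,0,0,0,0,0.4],[0,0,0,0,0,0,0.4],[0,0,0,0,0,0,0.4]]' && python3 plan.py 421.5 -304.5 49.5 -70
```

```text
clock: 4.42
eef_pos: [420.5, -304.4, 55.8]
tcp_rot: [-1.572, 0.002, -1.223]
contact_force: [-0.4, 0.2, -0.5]
opening: 0.701
at [ 420.5 -304.4   55.8] [-90.06   0.12 -70.07] op 0.701 F [-0.4  0.2 -0.5] t 4.42
0 [0.1, -0.1, -0.1] [0.04, 0.63, 0.09]
```

```bash
python3 -m crank '[[0,0,0,0,0.4,0.1,0.4],[0,0,0,0,0.25,0,0.4],[0,0,0,0,0,0,0],[0,0,0,0,0,0,-0.3],[0,0,0,0,0,0,-0.5],[0,0,0,0,0,0,-0.7],[0,0,0,0,0,0,-1],[0,0,0,0,0,0,-1],[0,0,0,0,0,0,-1],[0,0,0,0,0,0,-1]]' 40 && python3 - <<'E'
from plan import *
plan(421.5,-304.5,90,-70)
print(r.sense()["wrist_torque"])
s=cams.grab_frame("side");cv2.imwrite("pics/x3.png",cv2.resize(s[260:350,260:360],None,fx=6,fy=6,interpolation=3))
E
```

```text
clock: 5.25
eef_pos: [422.4, -304.4, 49.8]
tcp_rot: [-1.571, 0.0, -1.223]
contact_force: [-0.0, 0.2, -0.2]
opening: 0.223
at [ 422.4 -304.4   49.8] [-89.98   0.   -70.06] op 0.223 F [-0.   0.2 -0.2] t 5.25
0 [-0.0, -0.1, -0.0] [-0.02, -3.8, -0.08]
1 [-0.0, -0.0, 0.0] [-0.0, -0.22, -0.0]
[ 0.03156299  0.02195854 -0.00619488]
```

View pics/x3.png

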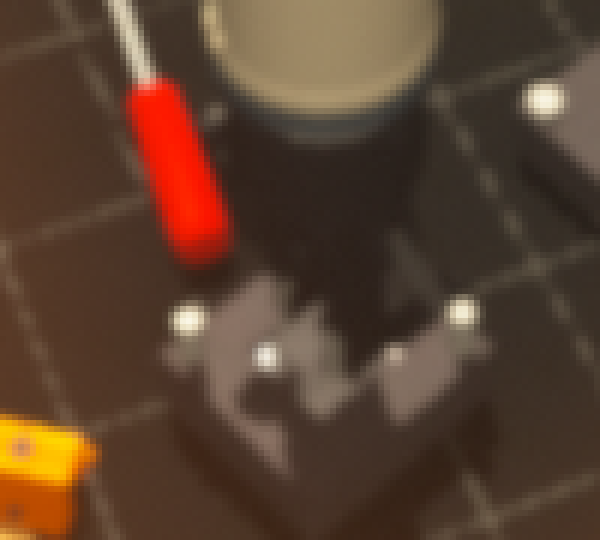

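The fingers have stopped at 0.223 (about 19 mm), which matches the 20 mm crown. Lifting.

```bash
python3 -m crank '[[0,0,0,0,0,0,-1],[0,0,0,0,-0.5,0,-1],[0,0,0,0,-1,0,-1],[0,0,0,0,-1.5,0,-1],[0,0,0,0,-2,0,-1],[0,0,0,0,-2,0,-1],[0,0,0,0,-2,0,-1],[0,0,0,0,-1.5,0,-1],[0,0,0,0,-0.6,0,-1],[0,0,0,0,0,0,-1]]' 60 && python3 - <<'E'
from plan import *
plan(500,25,180,-89)
s=cams.grab_frame("side");cv2.imwrite("pics/x4.png",cv2.resize(s[210:350,250:370],None,fx=4,fy=4,interpolation=3))
t=cams.grab_frame("top");cv2.imwrite("pics/t4.png",cv2.resize(t[200:270,380:460],None,fx=6,fy=6,interpolation=3))
E
```

```text
clock: 6.13
eef_pos: [421.6, -304.0, 170.6]
tcp_rot: [-1.571, 0.0, -1.223]
contact_force: [0.7, 0.1, -0.4]
opening: 0.216
at [ 421.6 -304.   170.6] [-9.000e+01  2.000e-02 -7.006e+01] op 0.216 F [ 0.7  0.1 -0.4] t 6.13
0 [0.0, 7.0, -0.0] [-3.17, -0.1, 2.09]
1 [0.0, 7.0, -0.0] [-3.4, -0.11, 1.69]
2 [0.0, 4.9, -0.0] [-3.58, -0.11, 1.26]
3 [0.0, -0.0, -0.0] [-3.68, -0.11, 0.94]
4 [0.0, -0.0, -0.0] [-3.68, -0.11, 0.94]
5 [0.0, -0.0, -0.0] [-3.68, -0.11, 0.94]
6 [0.0, -0.0, -0.0] [-3.68, -0.11, 0.94]
7 [0.0, -0.0, -0.0] [-3.68, -0.11, 0.94]
8 [0.0, -0.0, -0.0] [-3.32, -0.1, 0.85]
```

View pics/x4.png

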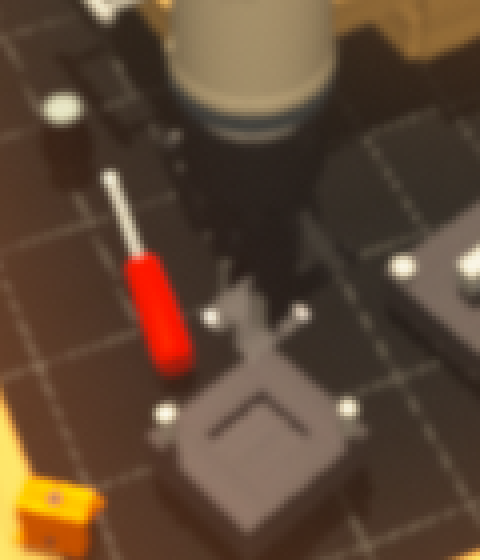

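View pics/t4.png

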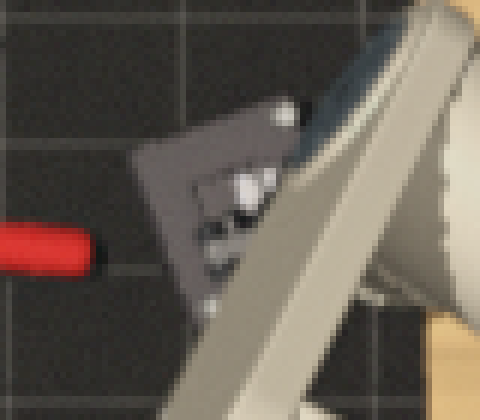

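The bracket is held: it hangs from the fingers at side-crop (250,310), and the die cavity at (260,420) is empty. Moving over the drawer's right compartment.

```bash
python3 plan.py 548.4 29.7 172 -89 36
```

```text
at [ 421.1 -303.5  168.9] [-90.06   0.12 -70.07] op 0.215 F [-0.3 -0.5 -0.7] t 6.23
0 [0.0, 7.0, -0.0] [-2.72, -0.03, 2.35]
1 [0.0, 7.0, -0.0] [-2.99, -0.03, 2.01]
2 [0.0, 4.9, -0.0] [-3.21, -0.03, 1.63]
3 [-0.0, 0.0, -0.0] [-3.34, -0.03, 1.34]
4 [-0.0, 0.0, -0.0] [-3.34, -0.03, 1.34]
5 [-0.0, 0.0, -0.0] [-3.34, -0.03, 1.34]
6 [-0.0, 0.0, -0.0] [-3.34, -0.03, 1.34]
7 [-0.0, 0.0, -0.0] [-3.34, -0.03, 1.34]
8 [-0.0, 0.0, -0.0] [-3.34, -0.03, 1.34]
9 [-0.0, 0.0, -0.0] [-3.04, -0.03, 1.22]
```

```bash
python3 -m crank '[[0,4,0,-1.5,-0.1,1.2,-1],[0,6,0,-2.6,-0.1,2.0,-1],[0,6,0,-3.1,0,1.7,-1],[0,2.9,0,-3.3,0,1.4,-1],[0,0,0,-3.3,0,1.3,-1],[0,0,0,-3.3,0,1.3,-1],[0,0,0,-3.0,0,1.2,-1],[0,0,0,-2.5,0,1.0,-1],[0,0,0,-1.5,0,0.6,-1],[0,0,0,-0.8,0,0.3,-1]]' && python3 plan.py 548.4 29.7 172 -89 36
```

```text
clock: 7.07
eef_pos: [516.4, -32.6, 159.3]
tcp_rot: [-1.589, 0.005, -1.576]
contact_force: [0.0, -0.3, -0.6]
opening: 0.217
at [516.4 -32.6 159.3] [-91.06   0.28 -90.29] op 0.217 F [ 0.  -0.3 -0.6] t 7.07
0 [1.1, -1.3, -0.3] [-3.16, -0.66, 1.59]
1 [0.0, 0.0, 0.0] [-3.05, -0.63, 1.63]
```

```bash
python3 -m crank '[[1,-1.3,-0.3,-1.5,-0.4,0.8,-1],[0,0,0,-1.8,-0.2,1.0,-1],[0,0,0,-1.4,0,0.8,-1],[0,0,0,-0.8,0,0.4,-1],[0,0,0,-0.4,0,0.2,-1],[0,0,0,0,0,0,-1],[0,0,0,0,0,0,-1],[0,0,0,0,0,0,-1],[0,0,0,0,0,0,-1],[0,0,0,0,0,0,-1]]' && python3 - <<'E'
from plan import *
plan(548.4,29.7,110,-89)
s=cams.grab_frame("side");cv2.imwrite("pics/x5.png",cv2.resize(s[110:240,240:410],None,fx=4,fy=4,interpolation=3))
t=cams.grab_frame("top");cv2.imwrite("pics/t5.png",cv2.resize(t[140:260,235:355],None,fx=5,fy=5,interpolation=3))
E
```

```text
clock: 7.9
eef_pos: [543.3, 26.9, 157.8]
tcp_rot: [-1.585, -0.002, -1.552]
contact_force: [0.8, 0.5, -0.2]
opening: 0.214
at [543.3  26.9 157.8] [-90.83  -0.1  -88.9 ] op 0.214 F [ 0.8  0.5 -0.2] t 7.9
0 [0.8, 0.1, 0.1] [-0.22, 3.77, 0.47]
1 [0.0, -0.0, -0.0] [-0.06, 1.0, 0.11]
```

View pics/x5.png

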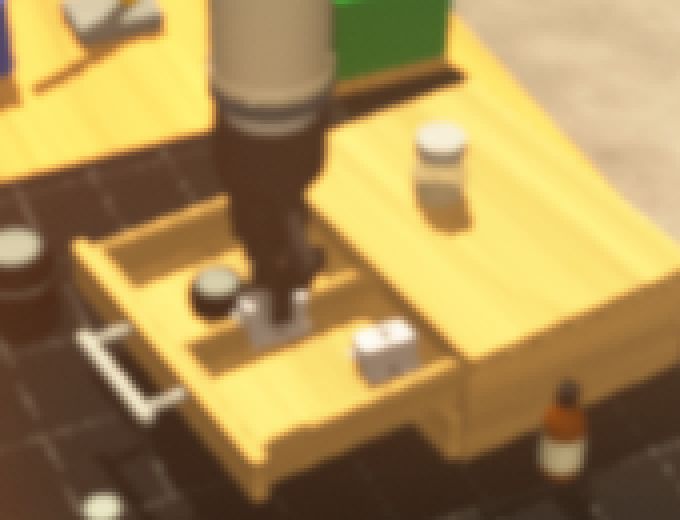

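View pics/t5.png

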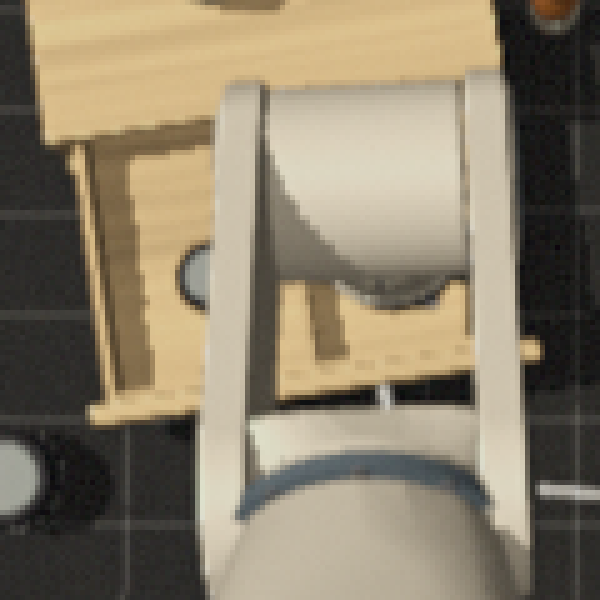

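The bracket hangs over the right compartment, at side crop (270,315), well in front of the twin at (385,350). Going down.

```bash
python3 -m crank '[[0.8,0,0,-0.2,0.7,0.5,-1],[0,0,0,0,1.4,0.1,-1],[0,0,0,0,1.8,0,-1],[0,0,0,0,1.2,0,-1],[0,0,0,0,0.6,0,-1],[0,0,0,0,0.2,0,-1],[0,0,0,0,0,0,-1],[0,0,0,0,0,0,-1],[0,0,0,0,0,0,-1],[0,0,0,0,0,0,-1]]' && python3 plan.py 548.4 29.7 79 -89
```

```text
clock: 8.83
eef_pos: [551.7, 27.6, 100.1]
tcp_rot: [-1.564, -0.002, -1.554]
contact_force: [0.3, 0.4, -0.1]
opening: 0.219
at [551.7  27.6 100.1] [-89.63  -0.09 -89.03] op 0.219 F [ 0.3  0.4 -0.1] t 8.83
0 [-0.4, -0.0, 0.1] [-0.22, 2.11, -0.34]
```

```bash
python3 -m crank '[[-0.4,0,0.1,-0.2,0.4,-0.2,-1],[0,0,0,0,0.7,0,-1],[0,0,0,0,0.4,0,-1],[0,0,0,0,0.2,0,-1],[0,0,0,0,0.1,0,-1],[0,0,0,0,0,0,-1],[0,0,0,0,0,0,-1],[0,0,0,0,0,0,-1],[0,0,0,0,0,0,-1],[0,0,0,0,0,0,-1]]' && python3 - <<'E'
from plan import *
plan(548.4,29.7,76.8,-89)
s=cams.grab_frame("side");cv2.imwrite("pics/x6.png",cv2.resize(s[130:220,260:380],None,fx=6,fy=6,interpolation=3))
E
```

```text
clock: 9.67
eef_pos: [550.4, 29.9, 81.4]
tcp_rot: [-1.57, 0.0, -1.554]
contact_force: [0.2, -0.2, -1.7]
opening: 0.213
at [550.4  29.9  81.4] [-8.995e+01  2.000e-02 -8.902e+01] op 0.213 F [ 0.2 -0.2 -1.7] t 9.67
0 [-0.1, -0.0, -0.0] [0.02, 0.46, -0.2]
```

View pics/x6.png

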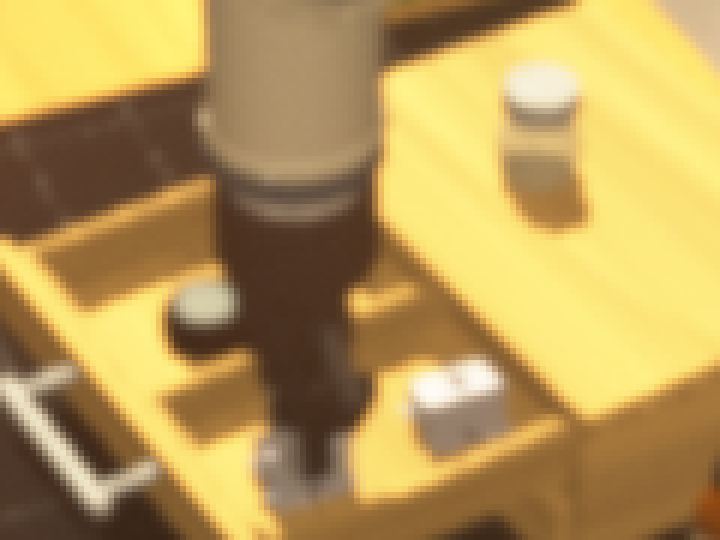

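The bracket is just above the floor at side crop (305,470), clear of the walls and the twin. Feeling for the floor.

```bash
python3 -m crank '[[0,0,0,0,0.15,-0.2,-1],[0,0,0,0,0.15,0,-1],[0,0,0,0,0.1,0,-1],[0,0,0,0,0,0,-1],[0,0,0,0,0,0,-1],[0,0,0,0,0,0,-1],[0,0,0,0,0,0,-1],[0,0,0,0,0,0,-1],[0,0,0,0,0,0,-1],[0,0,0,0,0,0,-1]]' && python3 plan.py 548.4 29.7 76.8 -89
```

```text
clock: 10.55
eef_pos: [548.3, 29.8, 77.3]
tcp_rot: [-1.569, 0.0, -1.554]
contact_force: [0.3, -0.2, -0.9]
opening: 0.215
at [548.3  29.8  77.3] [-8.992e+01  3.000e-02 -8.902e+01] op 0.215 F [ 0.3 -0.2 -0.9] t 10.55
0 [-0.1, -0.0, -0.0] [0.01, 0.05, 0.01]
```

```bash
python3 -m crank '[[0,0,0,0,0.1,0,-1],[0,0,0,0,0,0,-1],[0,0,0,0,0.1,0,-1],[0,0,0,0,0,0,-1],[0,0,0,0,0,0,-1],[0,0,0,0,0,0,-1],[0,0,0,0,0,0,-1],[0,0,0,0,0,0,-1],[0,0,0,0,0,0,-1],[0,0,0,0,0,0,-1]]' && python3 plan.py 548.4 29.7 76.8 -89
```

```text
clock: 11.38
eef_pos: [550.1, 30.0, 76.8]
tcp_rot: [-1.566, 0.001, -1.554]
contact_force: [-0.2, 0.3, 0.5]
opening: 0.22
at [550.1  30.   76.8] [-8.971e+01  4.000e-02 -8.902e+01] op 0.22 F [-0.2  0.3  0.5] t 11.38
0 [-0.3, -0.0, -0.0] [0.03, 0.0, -0.17]
```

```bash
python3 -m crank '[[-0.2,0,0,0,0.1,0,-1],[0,0,0,0,0,0,-1],[0,0,0,0,0,0,-1],[0,0,0,0,0,0,-1],[0,0,0,0,0.1,0,-1],[0,0,0,0,0,0,-1],[0,0,0,0,0,0,-1],[0,0,0,0,0,0,-1],[0,0,0,0,0,0,-1],[0,0,0,0,0,0,-1]]' && python3 plan.py 548.4 29.7 76.8 -89
```

```text
clock: 12.22
eef_pos: [552.2, 30.3, 76.8]
tcp_rot: [-1.565, 0.001, -1.554]
contact_force: [0.2, -0.1, 2.6]
opening: 0.212
at [552.2  30.3  76.8] [-8.969e+01  6.000e-02 -8.903e+01] op 0.212 F [ 0.2 -0.1  2.6] t 12.22
0 [-0.3, -0.0, -0.1] [0.05, -0.0, -0.38]
```

The floor stops it at z = 76.8, as predicted (20.8 + 56), with 2.6 N. Releasing and lifting.

```bash
python3 -m crank '[[0,0,0,0,0,0,-0.5],[0,0,0,0,0,0,-0.4],[0,0,0,0,0,0,-0.2],[0,0,0,0,0,0,-0.1],[0,0,0,0,0,0,-0.1],[0,0,0,0,0,0,-0.1],[0,0,0,0,-0.5,0,-0.1],[0,0,0,0,-1,0,-0.1],[0,0,0,0,-2,0,-0.1],[0,0,0,0,-2,0,-0.1]]' && python3 plan.py 400 70 180 -81.5
```

```text
clock: 13.05
eef_pos: [548.0, 29.9, 130.0]
tcp_rot: [-1.576, 0.001, -1.554]
contact_force: [0.8, -0.2, 0.2]
opening: 0.453
at [548.   29.9 130. ] [-9.028e+01  3.000e-02 -8.902e+01] op 0.453 F [ 0.8 -0.2  0.2] t 13.05
0 [0.3, -7.0, -0.0] [-1.0, -1.16, -3.48]
1 [0.0, -0.5, -0.0] [-1.42, -1.18, -3.32]
2 [-0.0, -0.0, -0.0] [-1.45, -1.18, -3.31]
3 [-0.0, -0.0, -0.0] [-1.45, -1.18, -3.31]
4 [-0.0, -0.0, -0.0] [-0.35, -0.29, -0.81]
```

```bash
python3 -m crank '[[0,-3,0,0,-1.5,-0.5,-0.1],[0,-4.5,0,-0.6,-0.5,-2.0,-0.6],[0,0,0,-1.4,0,-3.3,-1],[0,0,0,-1.4,0,-3.3,-1],[0,0,0,-1.4,0,-3.0,-1],[0,0,0,-0.8,0,-2.0,-1],[0,0,0,-0.3,0,-0.8,-1],[0,0,0,0,0,0,-1],[0,0,0,0,0,0,-1],[0,0,0,0,0,0,-1]]' && python3 - <<'E'
from plan import *
plan(396,73,76,-81.5)
s=cams.grab_frame("side");cv2.imwrite("pics/x7.png",cv2.resize(s[130:230,250:380],None,fx=6,fy=6,interpolation=3))
t=cams.grab_frame("top");cv2.imwrite("pics/t7.png",t);cv2.imwrite("pics/x7t.png",cv2.resize(t[140:260,235:355],None,fx=5,fy=5,interpolation=3))
E
```

```text
clock: 13.88
eef_pos: [393.7, 69.0, 163.0]
tcp_rot: [-1.555, -0.0, -1.417]
contact_force: [0.3, 0.7, -0.3]
opening: -0.002
at [393.7  69.  163. ] [-8.908e+01 -1.000e-02 -8.117e+01] op -0.002 F [ 0.3  0.7 -0.3] t 13.88
0 [-0.9, 0.3, 0.0] [-0.16, 3.8, 0.06]
1 [0.0, 0.0, -0.0] [-0.16, 3.79, 0.12]
2 [0.0, 0.0, 0.0] [-0.05, 1.11, 0.04]
```

View pics/x7.png

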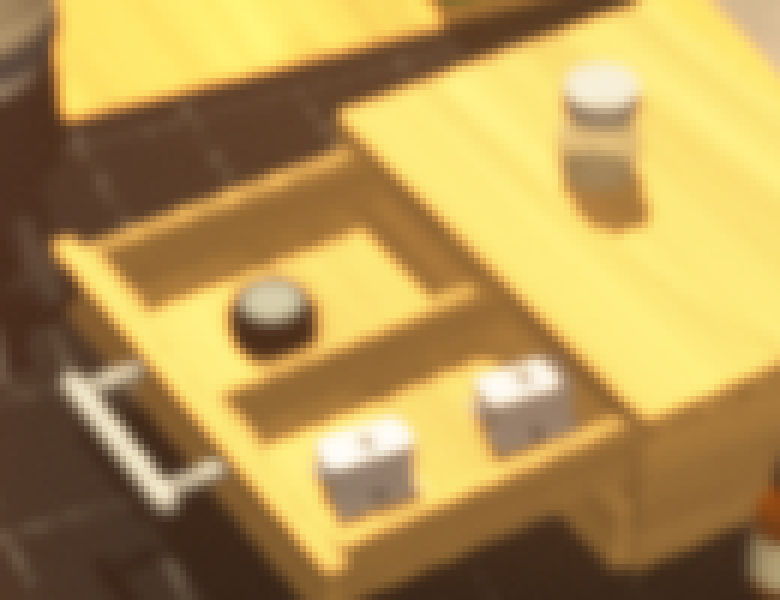

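View pics/x7t.png

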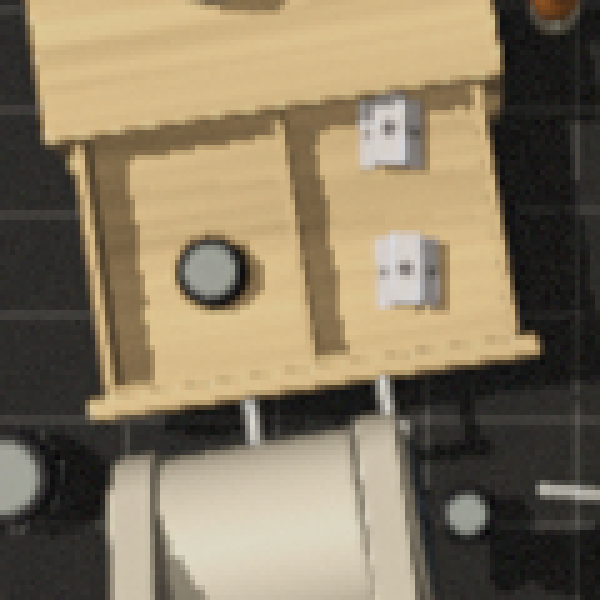

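The bracket stands flat, crown up, in the right compartment at top crop (407,270). It is parallel to the twin at (390,132), and the lens cell is alone at left (212,270). Next I lower the closed fingers in front of the handle.

```bash
python3 -m crank '[[-0.9,0.3,0,-0.2,1.0,0,-1],[0,0,0,-0.1,2.0,0,-1],[0,0,0,-0.1,2.0,0,-1],[0,0,0,0,1.7,0,-1],[0,0,0,0,1.0,0,-1],[0,0,0,0,0.5,0,-1],[0,0,0,0,0,0,-1],[0,0,0,0,0,0,-1],[0,0,0,0,0,0,-1],[0,0,0,0,0,0,-1]]' && python3 plan.py 420 76.6 76 -81.5
```

```text
clock: 14.82
eef_pos: [404.6, 72.1, 78.2]
tcp_rot: [-1.565, -0.0, -1.427]
contact_force: [-0.6, 0.2, 0.6]
opening: -0.001
at [404.6  72.1  78.2] [-8.967e+01 -2.000e-02 -8.176e+01] op -0.001 F [-0.6  0.2  0.6] t 14.82
0 [-0.3, -0.3, 0.0] [-0.22, 0.23, 1.58]
```

```bash
python3 -m crank '[[-0.3,0,0,-0.3,0.3,0.3,-1],[0,0,0,0,0,0.4,-1],[0,0,0,0,0,0.4,-1],[0,0,0,0,0,0.4,-1],[0,0,0,0,0,0.4,-1],[0,0,0,0,0,0.4,-1],[0,0,0,0,0,0.5,-1],[0,0,0,0,0,0.6,-1],[0,0,0,0,0,0.7,-1],[0,0,0,0,0,0.7,-1]]' && python3 - <<'E'
from plan import *
plan(590,101,75,-81.5)
s=cams.grab_frame("side");cv2.imwrite("pics/x8.png",cv2.resize(s[130:230,250:380],None,fx=6,fy=6,interpolation=3))
E
```

```text
clock: 15.65
eef_pos: [455.9, 83.1, 76.9]
tcp_rot: [-1.57, -0.0, -1.427]
contact_force: [-1.4, -0.2, 0.1]
opening: 0.001
at [455.9  83.1  76.9] [-8.993e+01 -1.000e-02 -8.176e+01] op 0.001 F [-1.4 -0.2  0.1] t 15.65
0 [-0.1, -0.3, 0.0] [0.04, 0.06, 3.8]
1 [-0.0, -0.0, -0.0] [0.06, 0.05, 3.8]
2 [-0.0, 0.0, -0.0] [0.06, 0.05, 3.8]
3 [-0.0, 0.0, -0.0] [0.03, 0.03, 2.13]
```

View pics/x8.png

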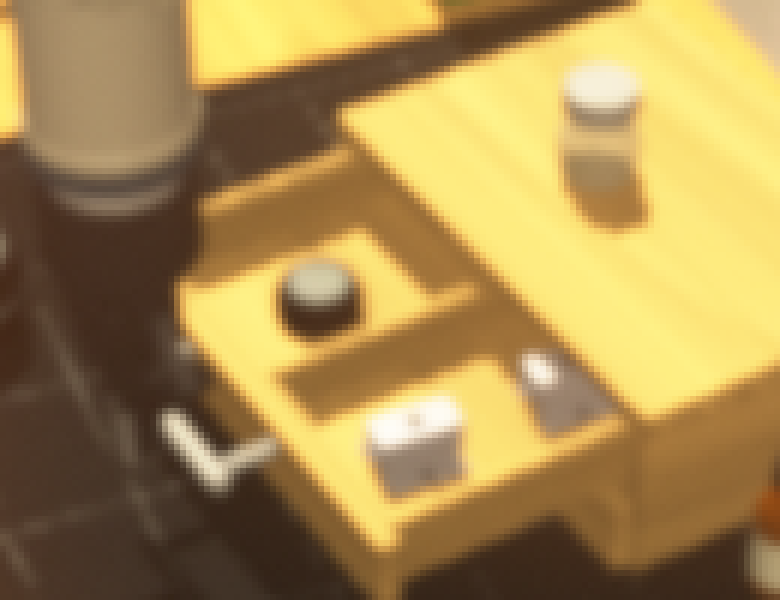

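The drawer follows the fingers, its contents still. Continuing gently.

```bash
python3 -m crank '[[0,0,0,0,0.1,0.7,-1],[0,-0.2,0,0,0,0.8,-1],[0,0,0,0,0,0.8,-1],[0,0,0,0,0,0.8,-1],[0,0,0,0,0,0.8,-1],[0,0,0,0,0,0.8,-1],[0,0,0,0,0,0.8,-1],[0,0,0,0,0,0.7,-1],[0,0,0,0,0,0.6,-1],[0,0,0,0,0,0.5,-1]]' && python3 - <<'E'
from plan import *
plan(590,101,75,-81.5)
s=cams.grab_frame("side");cv2.imwrite("pics/x9.png",cv2.resize(s[130:230,250:380],None,fx=6,fy=6,interpolation=3))
E
```

```text
clock: 16.53
eef_pos: [537.7, 95.1, 75.8]
tcp_rot: [-1.568, -0.0, -1.423]
contact_force: [-1.0, 0.3, 0.7]
opening: 0.004
at [537.7  95.1  75.8] [-8.986e+01 -1.000e-02 -8.154e+01] op 0.004 F [-1.   0.3  0.7] t 16.53
0 [-0.1, -0.0, 0.0] [0.14, 0.07, 3.8]
1 [-0.0, -0.0, -0.0] [0.05, 0.02, 1.46]
```

View pics/x9.png

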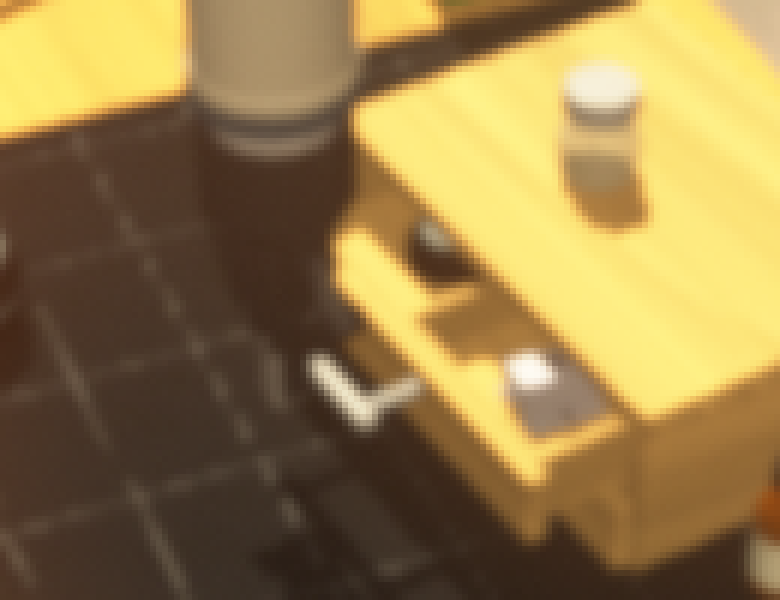

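```bash
python3 -m crank '[[0,0,0,0,0,0.5,-1],[0,0,0,0,0,0.5,-1],[0,0,0,0,0,0.4,-1],[0,0,0,0,0,0.4,-1],[0,0,0,0,0,0.3,-1],[0,0,0,0,0,0.3,-1],[0,0,0,0,0,0.2,-1],[0,0,0,0,0,0.2,-1],[0,0,0,0,0,0.2,-1],[0,0,0,0,0,0.2,-1]]' && python3 - <<'E'
from plan import *
plan(590,101,75,-81.5)
s=cams.grab_frame("side");cv2.imwrite("pics/x10.png",cv2.resize(s[130:230,250:380],None,fx=6,fy=6,interpolation=3))
E
```

```text
clock: 17.42
eef_pos: [572.6, 100.3, 75.8]
tcp_rot: [-1.569, -0.0, -1.423]
contact_force: [-0.2, -0.2, -0.3]
opening: 0.003
at [572.6 100.3  75.8] [-8.988e+01 -1.000e-02 -8.154e+01] op 0.003 F [-0.2 -0.2 -0.3] t 17.42
0 [-0.1, -0.0, 0.0] [0.18, 0.08, 1.73]
```

View pics/x10.png

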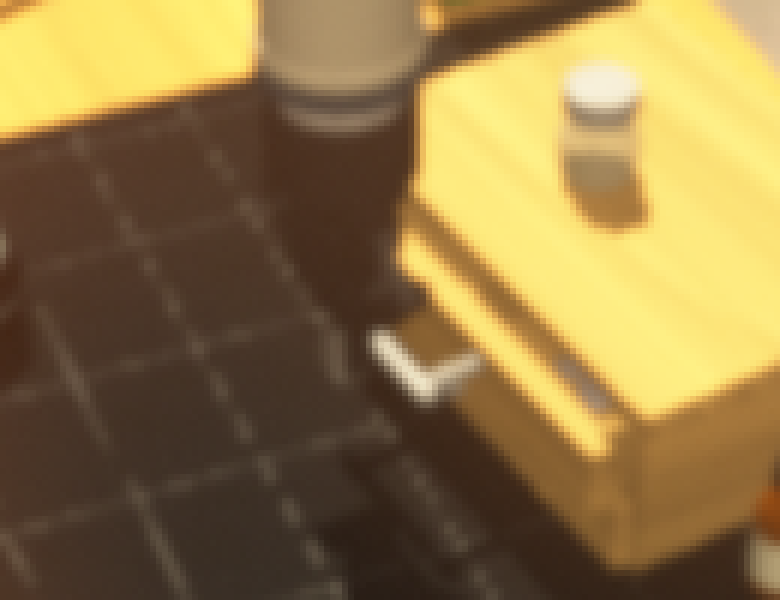

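```bash
python3 -m crank '[[0,0,0,0,0,0.2,-1],[0,0,0,0,0,0.2,-1],[0,0,0,0,0,0.2,-1],[0,0,0,0,0,0.2,-1],[0,0,0,0,0,0.15,-1],[0,0,0,0,0,0.15,-1],[0,0,0,0,0,0.15,-1],[0,0,0,0,0,0.15,-1],[0,0,0,0,0,0.15,-1],[0,0,0,0,0,0.15,-1]]' && python3 plan.py 595 101 75 -81.5
```

```text
clock: 18.3
eef_pos: [578.9, 101.1, 74.1]
tcp_rot: [-1.594, -0.001, -1.423]
contact_force: [-6.6, -1.2, 4.4]
opening: 0.003
at [578.9 101.1  74.1] [-9.135e+01 -3.000e-02 -8.154e+01] op 0.003 F [-6.6 -1.2  4.4] t 18.3
0 [1.3, -0.0, 0.0] [0.25, -0.12, 1.59]
```

Catch resistance is felt, about 6.6 N. I'll use slightly larger steps and level the tool.

```bash
python3 -m crank '[[0.7,0,0,0,-0.05,0.3,-1],[0.5,0,0,0,0,0.3,-1],[0.3,0,0,0,0,0.3,-1],[0.3,0,0,0,0,0.3,-1],[0.2,0,0,0,0,0.3,-1],[0.2,0,0,0,0,0.3,-1],[0.2,0,0,0,0,0.3,-1],[0.2,0,0,0,0,0.3,-1],[0.2,0,0,0,0,0.3,-1],[0,0,0,0,0,0.3,-1]]' && python3 - <<'E'
from plan import *
plan(595,101,75,-81.5)
s=cams.grab_frame("side");cv2.imwrite("pics/x11.png",cv2.resize(s[130:230,250:380],None,fx=6,fy=6,interpolation=3))
E
```

```text
clock: 19.13
eef_pos: [589.3, 102.6, 71.1]
tcp_rot: [-1.587, -0.001, -1.423]
contact_force: [-13.6, -2.0, 9.5]
opening: 0.006
at [589.3 102.6  71.1] [-9.095e+01 -6.000e-02 -8.154e+01] op 0.006 F [-13.6  -2.    9.5] t 19.13
0 [0.9, -0.0, 0.1] [0.24, -0.4, 0.53]
```

View pics/x11.png

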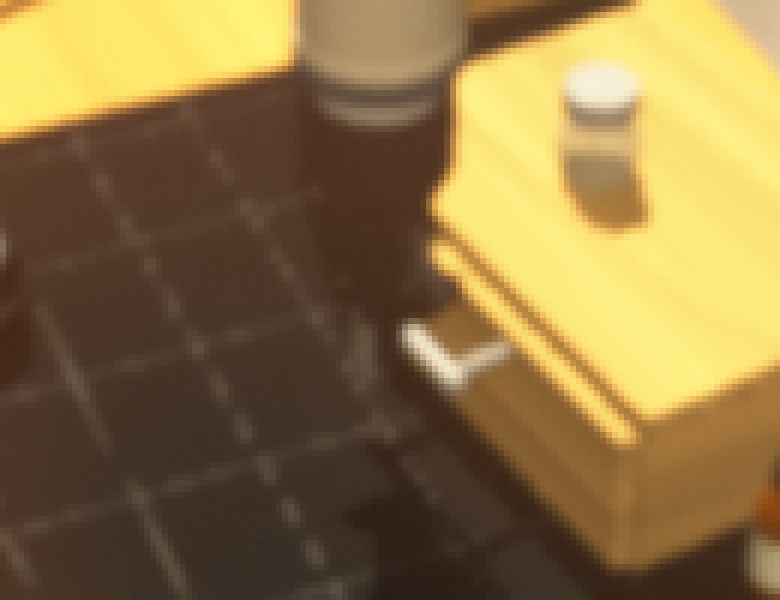

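```bash
python3 -m crank '[[0.4,0,0,0,-0.1,0,-1],[0.3,0,0,0,0,-0.3,-1],[0,0,0,0,0,-0.5,-1],[0,0,0,0,0,-1,-1],[0,0,0,0,0,-2,-1],[0,0,0,0,0,-3,-1],[0,0,0,0,0,-3,-1],[0,0,0,0,0,-3,-1],[0,0,0,0,0,-2,-1],[0,0,0,0,0,0,-1]]' && python3 - <<'E'
from plan import *
plan(595,101,75,-81.5)
t=cams.grab_frame("top");s=cams.grab_frame("side");cv2.imwrite("pics/t12.png",t);cv2.imwrite("pics/s12.png",s);cv2.imwrite("pics/x12.png",cv2.resize(s[130:230,250:380],None,fx=6,fy=6,interpolation=3))
cv2.imwrite("pics/x12t.png",cv2.resize(t[90:240,225:355],None,fx=4,fy=4,interpolation=3))
E
```

```text
clock: 20.02
eef_pos: [436.9, 79.8, 71.8]
tcp_rot: [-1.566, -0.001, -1.423]
contact_force: [-0.3, -0.8, -0.3]
opening: -0.002
at [436.9  79.8  71.8] [-8.975e+01 -6.000e-02 -8.155e+01] op -0.002 F [-0.3 -0.8 -0.3] t 20.02
0 [-0.2, -0.1, 0.1] [0.05, -0.06, 3.8]
1 [-0.0, 0.0, -0.0] [0.06, -0.08, 3.8]
2 [-0.0, 0.0, -0.0] [0.06, -0.08, 3.8]
3 [-0.0, -0.0, -0.0] [0.06, -0.08, 3.8]
4 [-0.0, 0.0, -0.0] [0.01, -0.02, 0.76]
```

View pics/x12.png

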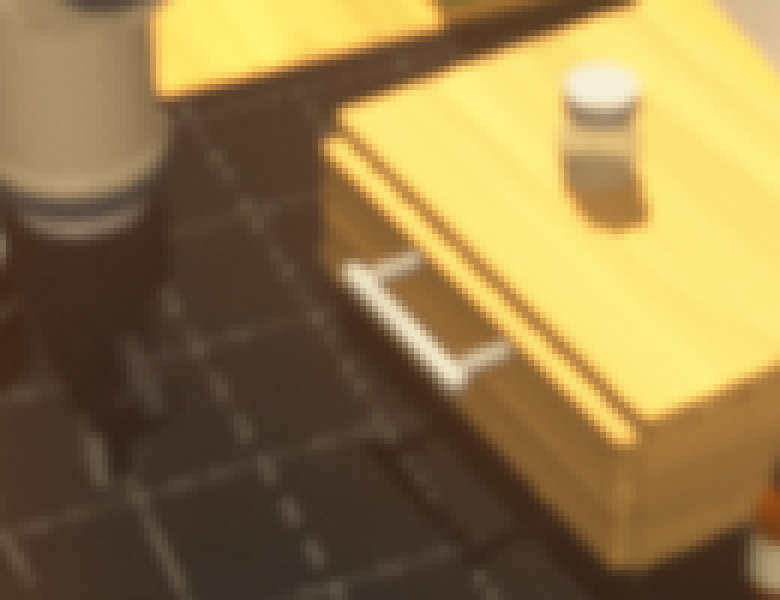

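View pics/x12t.png

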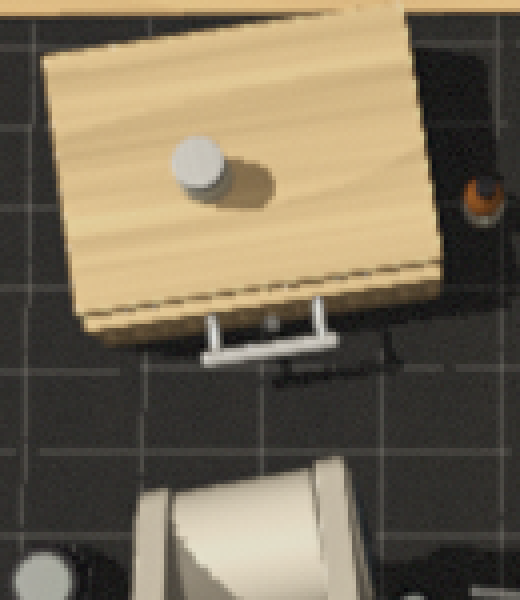

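```bash
python3 - <<'E'
from h import *
P=lambda x,y:plane("top",(225+x/4-.5,90+y/4-.5),92)
Q=lambda x,y,z:plane("top",(225+x/4-.5,90+y/4-.5),z)
c,s=np.cos(np.radians(8.4)),np.sin(np.radians(8.4))
D=lambda a:(a[0]*c+a[1]*s).round(1)
print("front outer",D(Q(86,332,92)),D(Q(440,283,92)),"roof edge",D(Q(77,313,105)),D(Q(440,262,105)),"handle",D(Q(203,359,78)),D(Q(338,342,78)))
S=lambda x,y,z:plane("side",(250+x/6-.5,130+y/6-.5),z)
print("side: front outer",D(S(325,143,92)),D(S(635,440,92)),"roof",D(S(343,110,105)),D(S(645,420,105)),"handle",D(S(348,272,78)),D(S(455,382,78)))
E
python3 - <<'E'
import cv2
s=cv2.imread("pics/s12.png");cv2.imwrite("pics/x13.png",cv2.resize(s[185:230,335:380],None,fx=13,fy=13,interpolation=3))
E
```

```text
front outer 647.0 643.9 roof edge 660.6 658.0 handle 614.1 611.6
side: front outer 651.6 657.6 roof 666.4 661.1 handle 614.2 615.2
```

View pics/x13.png

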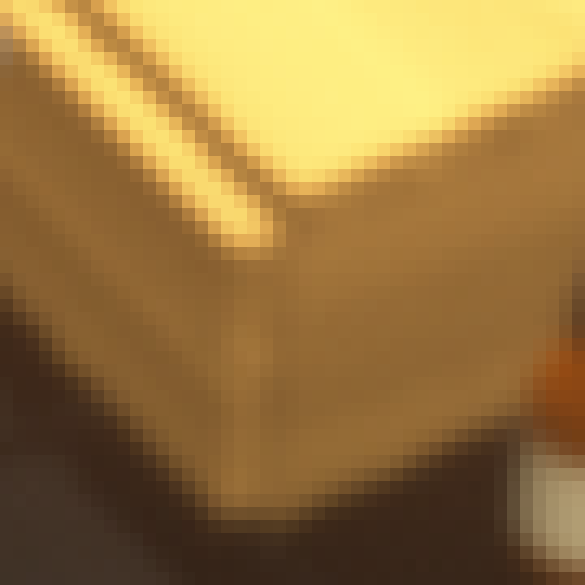

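The drawer looks closed: the front strip is continuous with the fixed lower front at crop (245,250–510), and the handle is about 168 mm further in. A second gentle push will show whether it is really at the hard stop.

```bash
python3 -m crank '[[0,0,0,0,-0.4,2,-1],[0,0,0,0,0,3,-1],[0,0,0,0,0,3,-1],[0,0,0,0,0,2.2,-1],[0,0,0,0,0,1,-1],[0,0,0,0,0,0.5,-1],[0,0,0,0,0,0,-1],[0,0,0,0,0,0,-1],[0,0,0,0,0,0,-1],[0,0,0,0,0,0,-1]]' && python3 plan.py 590 102.5 76 -81.5
```

```text
clock: 20.95
eef_pos: [570.6, 99.7, 79.4]
tcp_rot: [-1.55, -0.001, -1.423]
contact_force: [-0.6, -0.5, -0.0]
opening: -0.003
at [570.6  99.7  79.4] [-8.878e+01 -4.000e-02 -8.156e+01] op -0.003 F [-0.6 -0.5 -0. ] t 20.95
0 [-1.2, -0.1, 0.0] [0.01, 0.38, 1.95]
```

```bash
python3 -m crank '[[-1.2,0,0,0,0.4,0.4,-1],[0,0,0,0,0,0.3,-1],[0,0,0,0,0,0.3,-1],[0,0,0,0,0,0.2,-1],[0,0,0,0,0,0.2,-1],[0,0,0,0,0,0.2,-1],[0,0,0,0,0,0.2,-1],[0,0,0,0,0,0.2,-1],[0,0,0,0,0,0.2,-1],[0,0,0,0,0,0.2,-1]]' && python3 plan.py 590 102.5 76 -81.5
```

```text
clock: 21.78
eef_pos: [589.2, 102.5, 74.1]
tcp_rot: [-1.586, -0.001, -1.423]
contact_force: [-7.5, -1.3, 5.1]
opening: -0.001
at [589.2 102.5  74.1] [-9.087e+01 -5.000e-02 -8.155e+01] op -0.001 F [-7.5 -1.3  5.1] t 21.78
0 [0.9, -0.1, 0.0] [0.01, -0.19, 0.08]
```

```bash
python3 -m crank '[[0.3,0,0,0,0,0.3,-1],[0.3,0,0,0,0,0.3,-1],[0.3,0,0,0,0,0.4,-1],[0.3,0,0,0,0,0.4,-1],[0.3,0,0,0,0,0.4,-1],[0.2,0,0,0,0,0.4,-1],[0.2,0,0,0,0,0.4,-1],[0.2,0,0,0,0,0.4,-1],[0,0,0,0,0,0.4,-1],[0,0,0,0,0,0.4,-1]]' && python3 plan.py 590 102.5 76 -81.5
```

```text
clock: 22.62
eef_pos: [588.8, 102.3, 67.9]
tcp_rot: [-1.63, -0.002, -1.423]
contact_force: [-14.1, -1.9, 9.6]
opening: 0.001
at [588.8 102.3  67.9] [-93.42  -0.1  -81.56] op 0.001 F [-14.1  -1.9   9.6] t 22.62
0 [3.4, -0.1, 0.1] [-0.0, -0.82, 0.07]
```

Position holds at x = 589 while the force doubles from 7.5 to 14 N, so it is at the hard stop and seated. Backing straight off and raising.

```bash
python3 -m crank '[[0,0,0,0,0,-0.3,-1],[0.8,0,0,0,0,-0.5,-1],[1,0,0,0,0,-1,-1],[1,0,0,0,0,-2,-1],[0,0,0,0,0,-3,-1],[0,0,0,0,0,-3,-1],[0,0,0,0,-2,-2,-1],[0,0,0,0,-3,-1,-1],[0,0,0,0,-3,0,-1],[0,0,0,0,-3,0,-1]]' && python3 -m crank '[[0,0,0,0,-3,-1,-1],[0,0,0,0,-3,-2,-1],[0,0,0,0,-2,-2,-1],[0,0,0,0,-1,-1,-1],[0,0,0,0,0,0,-1],[0,0,0,0,0,0,-1],[0,0,0,0,0,0,-1],[0,0,0,0,0,0,-1],[0,0,0,0,0,0,-1],[0,0,0,0,0,0,-1]]' && python3 - <<'E'
from plan import *
t=cams.grab_frame("top");s=cams.grab_frame("side");cv2.imwrite("pics/t14.png",t);cv2.imwrite("pics/s14.png",s)
plan(400,80,300,-81.5)
a=s[130:360,220:440];cv2.imwrite("pics/x14.png",cv2.resize(a,None,fx=2.5,fy=2.5,interpolation=3))
cv2.imwrite("pics/x14t.png",cv2.resize(t[80:290,190:490],None,fx=2.6,fy=2.6,interpolation=3))
E
```

```text
clock: 23.45
eef_pos: [450.7, 81.7, 176.6]
tcp_rot: [-1.581, -0.002, -1.423]
contact_force: [0.7, -0.0, 0.3]
opening: -0.003
clock: 24.28
eef_pos: [393.2, 73.4, 274.9]
tcp_rot: [-1.559, -0.001, -1.423]
contact_force: [0.8, -0.3, -0.9]
opening: 0.001
at [393.   73.4 275. ] [-8.932e+01 -8.000e-02 -8.156e+01] op -0.002 F [0.6 0.1 0.5] t 24.38
0 [-0.7, -0.1, 0.1] [-0.55, -2.49, 0.82]
```

View pics/x14.png

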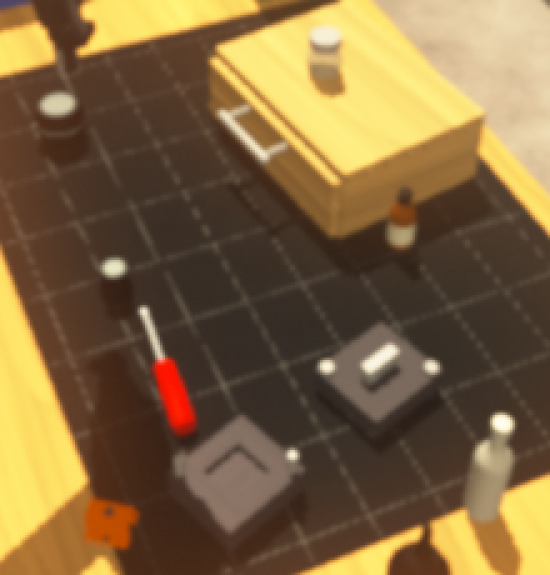

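View pics/x14t.png

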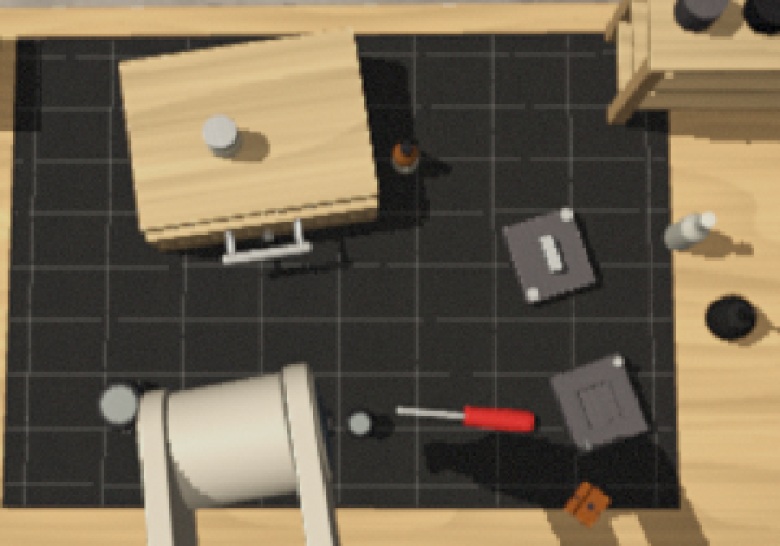

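The drawer is shut and the die cavity is empty at top crop (598,403). The jar (220,137), dropper (405,157), loupe (360,424), lens (120,404), screwdriver, blower, spray and orange part all stand where they were. The robot is clear of everything.

```bash
python3 - <<'E'
from rig import order
print(order.sign_off())
E
```

```text
the job is handed in; nothing more can be done
None
```

The job is handed in: the bracket is in the kit drawer with its twin and the drawer is shut, finished at about 24.4 s.

- **Bracket:** I lifted it from the die and set it flat, crown up, in the twin's compartment. The floor stopped it at the predicted height (TCP 76.8 mm) with 2.6 N. It lies within a degree or two of the twin's direction. The lens cell was alone in the other compartment in the last picture before closing.
- **Drawer:** I pushed it home by the handle with small steps. A second push stayed at x = 589 mm while the force rose from 7.5 to 14 N, so it was at its stop.
- **Bench:** The last pictures show everything else standing where it was.

**What disagreed or was not checked:**
- The two views' heights came out 2–5 mm above the text's: pin tops 62 instead of 60, twin crown 87 instead of 82. I went by contact instead.
- The views also differed by a few mm, up to 14 at one corner, on the drawer front.
- The drawer shifted slightly, a few mm at most, while I was placing the bracket.
- I could not see the contents after the drawer closed. They were steady in the pictures taken while pushing.

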